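# Put the finishing kit back on its shadow tiles

## Robot

A 7-joint arm with a two-finger parallel gripper is mounted at the origin on the work surface. World frame = base frame: x ahead of the robot, y to its left, z up, the work surface at z = 0. Lengths are in m, angles in rad, forces in N, time in s.
With the tool pointing down it reaches from about 0.4 to 0.9 m from the base axis. Payload 5.6 kg.
Tool frame: the origin (TCP) lies at the very end of the fingers, on their centre line; the grasp point (between the pads) lies 19 mm behind it; z points along the fingers, y is the line along which they close (so a half turn about z gives the same grasp; the last joint's range is limited). The gripper opens to 92 mm and grips with 3 to 60 N. Pads are 20 mm wide; open, the fingers measure 128 mm over their backs; the gripper's body (75 mm by 189 mm) begins 69 mm behind the grasp point.
Start: joints at [-1.165, 0.468, -0.012, 1.603, 0.006, 1.071, -0.056], TCP at [0.282, 0.586, 0.215] pointing down, gripper open.
Joint ranges: [-2.53, 2.53], [-0.31, 2.02], [-1.57, 1.55], [0.28, 2.44], [-1.29, 4.43], [0.15, 1.84], [-2.92, 2.92]. Speed limits (rad/s): [2.57, 2.57, 3.14, 3.14, 3.14, 3.14, 3.14].

## Interface

Orientations are given as [roll, pitch, yaw] about the fixed x, y, z axes, in that order (R = Rz(yaw) Ry(pitch) Rx(roll)).
In Python, from rig import robot gives the robot as it stands.
- The arm moves only by the tool step_arm, never from a script. Its argument "motion" is a list of rows, each an object of numbers: "tx", "ty", "tz": the shift along the tool's x, y, z in mm; "rx", "ry", "rz": the turn, a rotation vector about the tool's x, y, z in degrees. In form: [{"tx": .., "ty": .., "tz": .., "rx": .., "ry": .., "rz": ..}, ...]. A call has 1 to 10 rows; each row shifts and turns the commanded pose from where the row before left it, along the tool's axes as they then stand; what a row does not reach is not made up. A row lasts 1/8 s, in which the tool goes at most 62.5 mm and 10.7 degrees, less where a joint would pass 70% of its speed; a pose out of reach is approached as far as the arm can. A call with a gripper value outside its range is refused whole. "gripper" is the closure, from -1 (fully open) to 1 (shut), set as the call begins (left out, the last holds). The fingers move at their own pace and stop on an object; the grip force is fixed at half the most. Time passes only in rows, so rows that do not move let the fingers close. It gives the time, the measured TCP pose, the force, the opening and the grip force at its end, in the units of the state.
- robot.read_state(): the state, without advancing time (a new reading comes with each control period).
- robot.capture(name): name is "scene" or "side" or "wrist"; returns the picture (384x512x3 uint8, red, green, blue); there is no depth.
- robot.camera_model(name): a dict with "intrinsics" (3x3 intrinsics, pixels), "k1" (the pictures are not rectified: a ray, as slopes to the right and down, at radius r is drawn at 1 + k1 r^2 times it, then the intrinsics apply), "view" (4x4, takes a point from world to camera coordinates). Camera axes: x right, y up, looking along -z (the intrinsics and any distortion apply to the point x, -y, -z); pixel columns grow to the right and rows downward; lengths in m; the calibration is good to about 2 mm. A picture is of the moment at which its call begins: read the wrist's pose just before it. camera_model takes no time and is no camera call; for the wrist camera it gives the pose at the moment of the call.
- robot.hand_in(): hands the job in; it is judged then, once.
The state is a dict: "time": time; "qpos": joint angles; "qd": joint speeds; "effort": joint torques, N m; "position": TCP position; "ee_rot": TCP orientation; "force": force on the tool from outside, world axes, zero at the start; "wrist_torque": the same for the moment, N m; "gripper_width": finger opening in m; "grasp_force": force on a finger pad.
Only numpy, scipy, OpenCV 4.12 (cv2) and the standard library are available. Lean on these libraries where they do the work, as an engineer would, in place of code of your own. Each camera call takes 0.05 s, during which the arm holds its last target. There are 200 camera calls.

## Task

Tidy up the carving bench: put the varnish jar, the cork sanding block, the sharpening stone and the brush each back squarely on the white tile that carries its own blue painted silhouette, the jar upright and the brush lying with its bristles on the bristle end of its silhouette. Set every piece down gently instead of dropping it, and leave the carved owl and the wooden tool tray where they stand.

Things in the scene. Friction and masses are not known exactly. Their poses are not given: they have to be found in the camera images.
- jar: varnish jar, amber glass with a red cap and a paper label, standing upright: 48 mm diameter, 70 mm high, about 150 g. Origin at the centre of its underside, z up; round, so yaw does not matter.
- block: sanding block, cork with a red abrasive sole: 85 mm long (its x), 55 mm wide (its y), 30 mm high, about 80 g, rigid. Origin at the centre of its underside, z up. Either way round is right.
- stone: two-layer sharpening stone, grey above and brick-red below: 110 mm long (its x), 38 mm wide (its y), 24 mm high, about 220 g. Origin at the centre of its underside, z up. Either way round is right.
- brush: flat brush lying on the bench: black bristles, steel ferrule, yellow handle; 130 mm long, 14 mm thick, about 70 g, rigid. x points to the bristle tip, z up. Origin at its underside, below the middle of the ferrule, which is near the centre of mass and the place to grip: 38 mm wide (y), x = -13 to 13 mm. Bristle tip at x = 45 mm, handle's end at x = -85 mm; handle 15 to 26 mm wide.
- jar_tile: tile 150 mm (x) by 100 mm (y) with a blue disc of 54 mm diameter at its centre, the silhouette of the jar. Origin under the disc's centre. Fixed white board 6 mm thick on the bench; origin at its underside (top face 6 mm higher), z up.
- block_tile: tile 150 mm (x) by 100 mm (y) with a squat blue rectangle, 91 mm along x by 61 mm along y, at its centre: the silhouette of the sanding block. Origin under the rectangle's centre. Fixed white board 6 mm thick on the bench; origin at its underside (top face 6 mm higher), z up.
- stone_tile: tile 150 mm (x) by 100 mm (y) with a slim blue rectangle, 116 mm along x by 44 mm along y, at its centre: the silhouette of the sharpening stone. Origin under the rectangle's centre. Fixed white board 6 mm thick on the bench; origin at its underside (top face 6 mm higher), z up.
- brush_tile: tile with the blue silhouette of the brush, bristle end to +x, and a brown stop strip standing 10 mm above its top at that end (x = 58 to 68 mm). It spans x = -95 to 68 mm, 100 mm in y. Origin under the silhouette's ferrule: the brush's origin and x axis belong over the tile's. Fixed white board 6 mm thick on the bench; origin at its underside (top face 6 mm higher), z up.
- owl: carved wooden owl, 70 mm diameter and 112 mm high, standing loose on the left of the bench; to be left alone. Origin at the centre of its underside.
- tray: open wooden tool tray, 200 mm (x) by 130 mm (y) by 45 mm high, with carving sticks reaching to about 55 mm, on the right of the bench; to be left alone. Origin at the centre of its underside.

How it is judged:
By the outcome, as a careful person would: the job done as asked, in the order asked, and still so for the second after the job is handed in, with the robot touching nothing.
It also fails if it takes over 99 s, if anything falls off the work surface, if the arm or the gripper's body presses on something with over 40 N, if the wrist force passes 120 N, or if a joint passes its speed limit or range.

## Working session

There is one attempt and no reset: what is moved stays moved. The work goes in short steps, Python scripts to look and compute and a tool call to move; the robot and the scene stay as the last step left them, time stands still between calls to the robot, and variables do not carry over. Pictures are saved under pics/ and viewed, at most 14 in all, crops included, and the job is handed in when it is done.

Besides the shell and the picture viewer there is one more tool, called as name(argument=value, ...), one argument or row to a line, values as JSON. step_arm: Moves the arm, as the interface text tells. Its arguments: {"type":"object","properties":{"motion":{"type":"array"},"gripper":{"type":"number"}},"required":["motion"]}

```bash
mkdir -p pics; ls; python3 - <<'E'
from rig import robot
import cv2
s=robot.read_state(); print(s)
for n in ("scene","side"):
    cv2.imwrite(f"pics/{n}0.png",cv2.resize(robot.capture(n)[:,:,::-1],(800,600),interpolation=cv2.INTER_CUBIC))
    m=robot.camera_model(n); print(n,m)
E
```

```text
pics
{'time': 0.0, 'qpos': array([-1.16498444,  0.46840408, -0.0115843 ,  1.60361692,  0.00597811,
        1.07140976, -0.05627584]), 'qd': array([ 7.24289482e-04,  9.56598995e-05, -1.09406762e-03,  4.64886598e-04,
       -2.43581557e-04,  1.67930416e-03, -5.95931188e-04]), 'effort': array([ 1.30797798e-03, -5.20592523e+01, -1.17436514e-02, -2.43749142e+01,
       -5.65453246e-02,  1.73278316e-02,  1.71451543e-04]), 'position': array([0.28184488, 0.58506262, 0.21362566]), 'ee_rot': array([-3.13979266e+00,  1.14495329e-04,  2.69271399e+00]), 'force': array([0.11266988, 0.23208957, 0.2947003 ]), 'wrist_torque': array([ 0.03584318, -0.05665731, -0.01055454]), 'grasp_force': 0.0, 'gripper_width': 0.09203100542796736}
scene {'intrinsics': array([[490.1113387 ,   0.        , 261.40737085],
       [  0.        , 490.1113387 , 193.33875261],
       [  0.        ,   0.        ,   1.        ]]), 'k1': 0.014542701004048678, 'view': array([[ 0.87594464,  0.48240191,  0.003064  , -0.44455732],
       [-0.29423561,  0.52921776,  0.79583539,  0.13678178],
       [ 0.38229099, -0.69800928,  0.60550528, -1.65586928],
       [ 0.        ,  0.        ,  0.        ,  1.        ]])}
side {'intrinsics': array([[483.86540046,   0.        , 257.43646596],
       [  0.        , 483.86540046, 188.41798653],
       [  0.        ,   0.        ,   1.        ]]), 'k1': -0.024884214664254892, 'view': array([[ 0.88364856, -0.46804269, -0.01006296, -0.49445528],
       [ 0.28349839,  0.51788231,  0.80711001, -0.18464657],
       [-0.37255051, -0.71605443,  0.59031531, -1.1737488 ],
       [ 0.        ,  0.        ,  0.        ,  1.        ]])}
```

View pics/scene0.png

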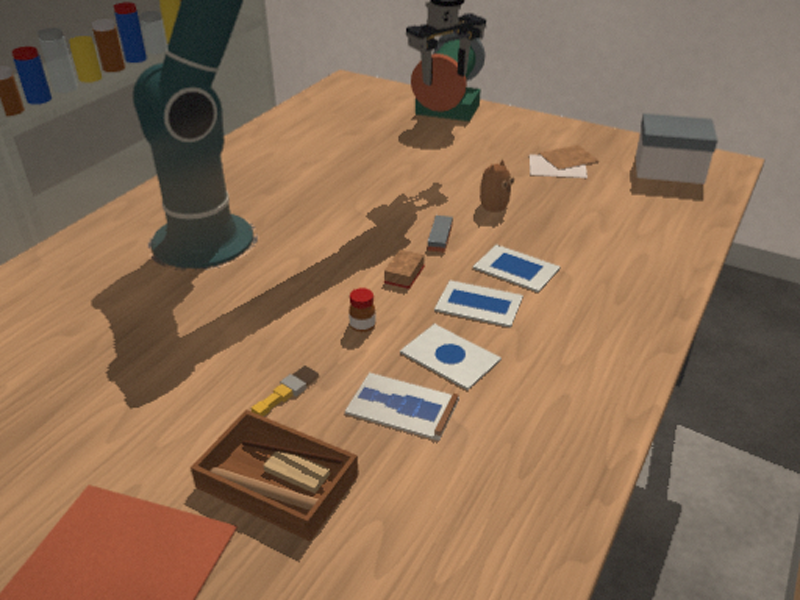

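View pics/side0.png

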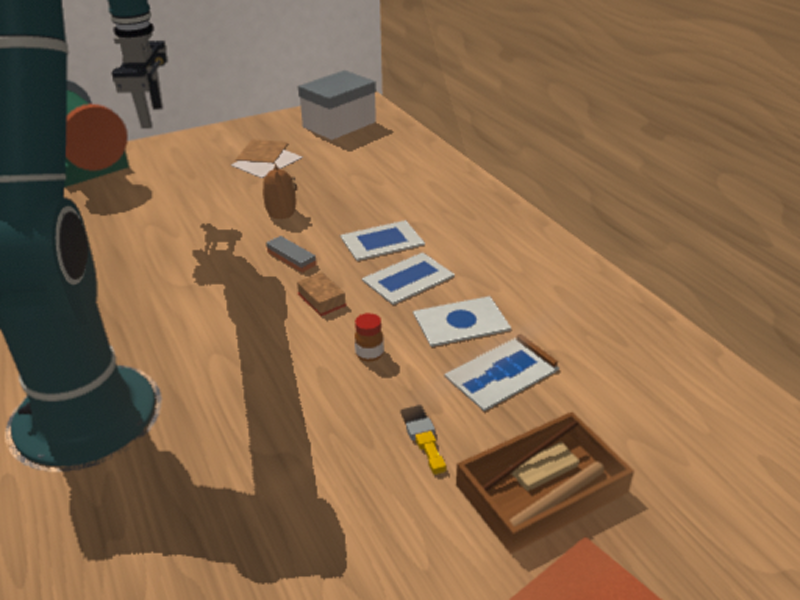

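The scene and side views show everything. Left to right on the bench: owl, stone, block, jar, brush, tray. The tiles from far left are block, stone, jar, brush (scene px 517,267; 480,302; 450,354; 403,404). I'll rectify both views to the bench plane to measure.

```bash
cat > h.py <<'E'
from rig import robot
import numpy as np, cv2
from scipy.spatial.transform import Rotation as R
def proj(m,P):
    P=np.atleast_2d(P); V=np.array(m["view"]); c=P@V[:3,:3].T+V[:3,3]
    a=c[:,0]/-c[:,2]; b=-c[:,1]/-c[:,2]; f=1+m["k1"]*(a*a+b*b); K=m["intrinsics"]
    return np.c_[K[0,0]*a*f+K[0,2],K[1,1]*b*f+K[1,2]]
def ortho(img,m,z,x0,x1,y0,y1,s):   # s metres/px; rows: x falling from x1, cols: y falling from y1
    xs=np.arange(x1,x0,-s); ys=np.arange(y1,y0,-s); X,Y=np.meshgrid(xs,ys,indexing="ij")
    p=proj(m,np.c_[X.ravel(),Y.ravel(),np.full(X.size,z)]).astype(np.float32)
    return cv2.remap(img,p[:,0].reshape(X.shape),p[:,1].reshape(X.shape),cv2.INTER_LINEAR)
E
python3 - <<'E'
from h import *
outs=[]
for n in ("scene","side"):
    im=robot.capture(n)[:,:,::-1].copy(); m=robot.camera_model(n)
    np.save(n+".npy",im)
    o=ortho(im,m,0.006,0.35,0.95,-0.5,0.45,0.001)
    h=cv2.cvtColor(o,cv2.COLOR_BGR2HSV).astype(int); H,S,V=h[...,0],h[...,1],h[...,2]
    blue=((H>100)&(H<130)&(S>120)&(V>60)).astype(np.uint8)
    white=(((S<60)&(V>130))|(blue>0)).astype(np.uint8)
    white=cv2.morphologyEx(white,cv2.MORPH_CLOSE,np.ones((5,5)))
    for nm,k in (("white",white),("blue",blue)):
        for c in cv2.findContours(k,cv2.RETR_EXTERNAL,cv2.CHAIN_APPROX_NONE)[0]:
            if cv2.contourArea(c)<1200: continue
            (u,v),(w,hh),a=cv2.minAreaRect(c); M=cv2.moments(c)
            b=cv2.boxPoints(((u,v),(w,hh),a)); e=max((b[1]-b[0],b[2]-b[1]),key=np.linalg.norm)
            yaw=np.degrees(np.arctan2(-e[0],-e[1]))%180
            print(n,nm,"xy %.3f %.3f"%(.95-v/1000,.45-u/1000),"mom %.3f %.3f"%(.95-M["m01"]/M["m00"]/1000,.45-M["m10"]/M["m00"]/1000),"size %d %d longyaw %.1f"%(max(w,hh),min(w,hh),yaw))
    o0=ortho(im,m,0.02,0.35,0.95,-0.5,0.45,0.0012)
    cv2.imwrite(f"pics/o_{n}.png",o0)
E
```

```text
scene white xy 0.618 0.078 mom 0.618 0.078 size 149 102 longyaw 9.2
scene white xy 0.619 -0.234 mom 0.618 -0.235 size 152 101 longyaw 7.6
scene white xy 0.635 0.224 mom 0.635 0.224 size 150 101 longyaw 175.0
scene white xy 0.637 -0.085 mom 0.637 -0.086 size 151 101 longyaw 169.4
scene blue xy 0.636 -0.083 mom 0.636 -0.084 size 49 47 longyaw 26.6
scene blue xy 0.617 0.081 mom 0.617 0.081 size 112 38 longyaw 9.5
scene blue xy 0.634 0.228 mom 0.634 0.227 size 87 55 longyaw 175.4
side white xy 0.613 0.080 mom 0.613 0.080 size 152 101 longyaw 9.2
side white xy 0.615 -0.232 mom 0.616 -0.233 size 156 101 longyaw 7.5
side white xy 0.630 0.225 mom 0.630 0.226 size 151 104 longyaw 174.6
side white xy 0.633 -0.084 mom 0.633 -0.084 size 151 101 longyaw 169.3
side blue xy 0.634 -0.082 mom 0.634 -0.082 size 48 46 longyaw 135.0
side blue xy 0.615 0.082 mom 0.614 0.082 size 109 36 longyaw 9.4
side blue xy 0.631 0.229 mom 0.631 0.229 size 83 50 longyaw 175.6
side blue xy 0.614 -0.233 mom 0.624 -0.231 size 132 38 longyaw 9.5
```

View pics/o_side.png

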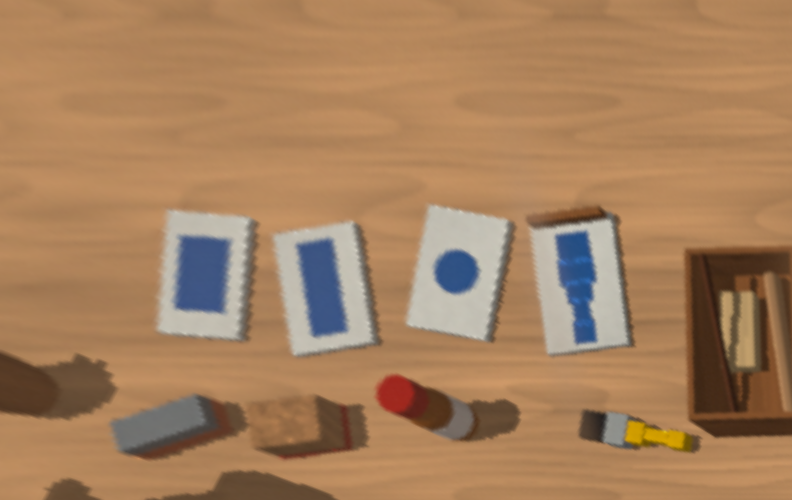

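View pics/o_scene.png

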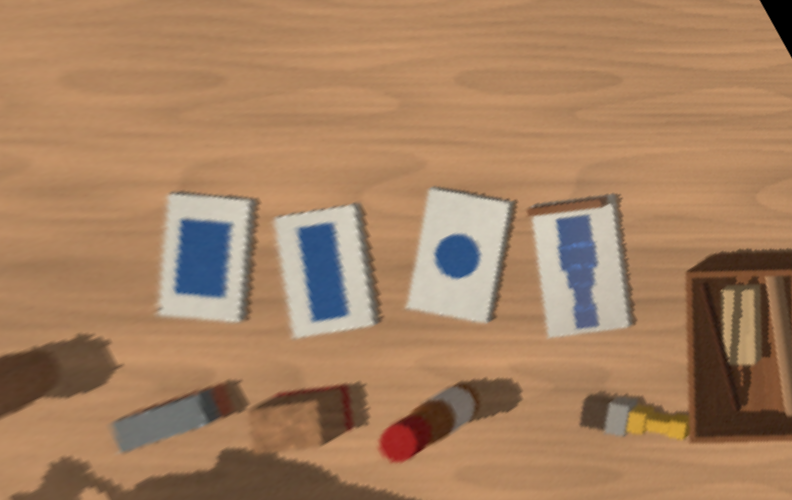

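```bash
cat >> h.py <<'E'
def plan(x,y,z,yaw_deg,n=None):
    """prints n equal rows taking the tool (pointing down) from where it is to the target"""
    s=robot.read_state(); p=s["position"]; q=s["ee_rot"]
    best=None
    for t in (yaw_deg,yaw_deg+180):
        d=(np.degrees(q[2])-t+180)%360-180
        if best is None or abs(d)<abs(best): best=d
    rz=best; d=np.array([x,y,z])-p; y0=q[2]
    if n is None: n=int(max(np.ceil(np.linalg.norm(d)/.04),np.ceil(abs(rz)/8),1))
    A=sum(np.array([[np.cos(a),np.sin(a)],[np.sin(a),-np.cos(a)]]) for a in [y0-np.radians(rz)*k/n for k in range(n)])
    v=np.linalg.solve(A,d[:2])*1000
    print("n=%d tx %.2f ty %.2f tz %.2f rz %.3f | at"%(n,v[0],v[1],-d[2]*1000/n,rz/n),p.round(4),np.degrees(q).round(1),"q7 %.2f t %.1f"%(s["qpos"][6],s["time"]))
def blobs(mask,x1,y1,s,amin):
    for c in cv2.findContours(mask.astype(np.uint8),cv2.RETR_EXTERNAL,cv2.CHAIN_APPROX_NONE)[0]:
        if cv2.contourArea(c)*s*s*1e6<amin: continue
        (u,v),(w,h),a=cv2.minAreaRect(c); b=cv2.boxPoints(((u,v),(w,h),a)); e=max((b[1]-b[0],b[2]-b[1]),key=np.linalg.norm)
        yield x1-v*s,y1-u*s,max(w,h)*s*1e3,min(w,h)*s*1e3,np.degrees(np.arctan2(-e[1],-e[0]))%180
E
sed -i 's/np.arctan2(-e\[1\],-e\[0\])/np.arctan2(-e[0],-e[1])/' h.py
python3 - <<'E'
from h import *
for n in ("scene","side"):
    im=np.load(n+".npy"); m=robot.camera_model(n)
    def hs(z):
        h=cv2.cvtColor(ortho(im,m,z,.35,.55,-.37,.36,.001),cv2.COLOR_BGR2HSV).astype(int); return h[...,0],h[...,1],h[...,2]
    H,S,V=hs(.07); 
    for b in blobs(((H<5)|(H>174))&(S>190)&(V>100),.55,.36,.001,300): print(n,"cap",np.round(b,3))
    H,S,V=hs(.024)
    for b in blobs((S<70)&(V>50)&(V<150),.55,.36,.001,1500): print(n,"stone",np.round(b,3))
    H,S,V=hs(.014)
    for b in blobs((S>200)&(H>19)&(H<33)&(V>100),.55,.36,.001,300): print(n,"handle",np.round(b,3))
    for b in blobs((S<70)&(V>90),.55,.36,.001,300): print(n,"ferrule",np.round(b,3))
w=robot.camera_model("wrist"); s=robot.read_state()
T=np.linalg.inv(w["view"]); Rt=R.from_euler("xyz",s["ee_rot"]).as_matrix()
print("cam in tool",Rt.T@(T[:3,3]-s["position"]),"axes\n",(Rt.T@T[:3,:3]).round(2),w["intrinsics"][0,0])
plan(.43,-.09,.2,80)
E
```

```text
scene cap [ 4.57000e-01 -8.60000e-02  3.93550e+01  3.84600e+01  1.16565e+02]
scene stone [  0.448   0.246 126.226  39.703 108.217]
scene ferrule [  0.447  -0.286  46.324  29.347 165.964]
scene ferrule [  0.438   0.267 113.339  40.015 108.004]
scene ferrule [ 0.461 -0.092 45.689 38.252 32.969]
side cap [ 0.451 -0.085 41.428 38.079 60.255]
side stone [  0.439   0.249 121.221  46.401 107.949]
side handle [ 0.43  -0.334 74.449 28.385 83.541]
side ferrule [  0.438  -0.284  40.803  31.393 172.093]
side ferrule [ 4.47000e-01 -9.00000e-02  4.77670e+01  3.71420e+01  1.52301e+02]
side ferrule [  0.445   0.269 113.842  39.528 108.435]
side ferrule [  0.539  -0.25  104.     22.     90.   ]
side ferrule [5.39e-01 5.80e-02 1.07e+02 2.30e+01 9.00e+01]
cam in tool [ 0.08391055  0.00025781 -0.16997716] axes
 [[-0.    0.95  0.3 ]
 [ 1.    0.    0.  ]
 [ 0.    0.3  -0.95]] 272.2758513545669
n=18 tx -39.46 ty -11.94 tz 0.78 rz 4.127 | at [0.2819 0.5853 0.214 ] [-179.9    0.   154.3] q7 -0.06 t 0.2
```

```bash
python3 - <<'E'
from h import *
plan(.454,-.0855,.17,80,20)
E
```

```text
n=20 tx -35.97 ty -9.38 tz 2.20 rz 3.714 | at [0.2819 0.5853 0.214 ] [-179.9    0.   154.3] q7 -0.06 t 0.2
```

step_arm(
  motion=[
    {"tx": -36, "ty": -9.4, "tz": 2.2, "rz": 3.7},
    {"tx": -36, "ty": -9.4, "tz": 2.2, "rz": 3.7},
    {"tx": -36, "ty": -9.4, "tz": 2.2, "rz": 3.7},
    {"tx": -36, "ty": -9.4, "tz": 2.2, "rz": 3.7},
    {"tx": -36, "ty": -9.4, "tz": 2.2, "rz": 3.7},
    {"tx": -36, "ty": -9.4, "tz": 2.2, "rz": 3.7},
    {"tx": -36, "ty": -9.4, "tz": 2.2, "rz": 3.7},
    {"tx": -36, "ty": -9.4, "tz": 2.2, "rz": 3.7},
    {"tx": -36, "ty": -9.4, "tz": 2.2, "rz": 3.7},
    {"tx": -36, "ty": -9.4, "tz": 2.2, "rz": 3.7},
  ],
  gripper=-1,
)

```text
validation failed for argument at $.mo...
```

step_arm(
  motion=[
    {"tx": -36, "ty": -9.4, "tz": 2.2, "rz": 3.7},
    {"tx": -36, "ty": -9.4, "tz": 2.2, "rz": 3.7},
    {"tx": -36, "ty": -9.4, "tz": 2.2, "rz": 3.7},
    {"tx": -36, "ty": -9.4, "tz": 2.2, "rz": 3.7},
    {"tx": -36, "ty": -9.4, "tz": 2.2, "rz": 3.7},
    {"tx": -36, "ty": -9.4, "tz": 2.2, "rz": 3.7},
    {"tx": -36, "ty": -9.4, "tz": 2.2, "rz": 3.7},
    {"tx": -36, "ty": -9.4, "tz": 2.2, "rz": 3.7},
    {"tx": -36, "ty": -9.4, "tz": 2.2, "rz": 3.7},
    {"tx": -36, "ty": -9.4, "tz": 2.2, "rz": 3.7},
  ],
)

```text
validation failed for argument at $.mo...
```

```bash
python3 - <<'E'
from h import *
m=robot.camera_model("wrist"); im=robot.capture("wrist")[:,:,::-1].copy(); cv2.imwrite("pics/w1.png",im)
h=cv2.cvtColor(ortho(im,m,.07,.35,.55,-.25,.1,.001),cv2.COLOR_BGR2HSV).astype(int);H,S,V=h[...,0],h[...,1],h[...,2]
for b in blobs(((H<5)|(H>174))&(S>190)&(V>80),.55,.1,.001,300): print("cap",np.round(b,3))
plan(.454,-.0855,.17,80)
E
```

```text
n=18 tx -39.93 ty -10.56 tz 2.45 rz 4.127 | at [0.2819 0.5854 0.2141] [-180.     0.   154.3] q7 -0.06 t 0.2
```

View pics/w1.png

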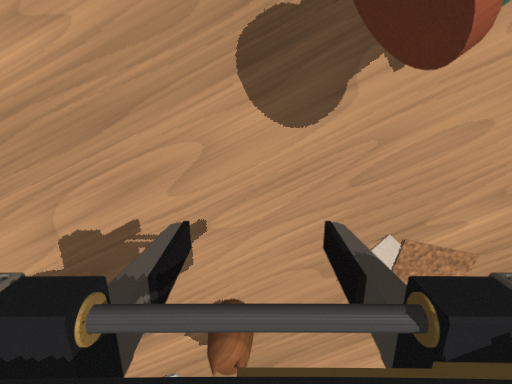

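The picture shows the start pose still: fingers near (165,260) and (350,260), owl below. The call was refused, so I'll try again with all six keys.

step_arm(
  motion=[
    {"tx": -36, "ty": -9.4, "tz": 2.2, "rx": 0, "ry": 0, "rz": 3.7},
  ],
)

```text
time: 0.38
position: [0.3074, 0.5634, 0.2122]
ee_rot: [3.141, -0.002, 2.633]
force: [0.3, -0.8, 0.9]
gripper_width: 0.092
grasp_force: 0.0
```

step_arm(
  motion=[
    {"tx": -36, "ty": -9.4, "tz": 2.2, "rx": 0, "ry": 0, "rz": 3.7},
    {"tx": -36, "ty": -9.4, "tz": 2.2, "rx": 0, "ry": 0, "rz": 3.7},
    {"tx": -36, "ty": -9.4, "tz": 2.2, "rx": 0, "ry": 0, "rz": 3.7},
    {"tx": -36, "ty": -9.4, "tz": 2.2, "rx": 0, "ry": 0, "rz": 3.7},
    {"tx": -36, "ty": -9.4, "tz": 2.2, "rx": 0, "ry": 0, "rz": 3.7},
    {"tx": -36, "ty": -9.4, "tz": 2.2, "rx": 0, "ry": 0, "rz": 3.7},
    {"tx": -36, "ty": -9.4, "tz": 2.2, "rx": 0, "ry": 0, "rz": 3.7},
    {"tx": -36, "ty": -9.4, "tz": 2.2, "rx": 0, "ry": 0, "rz": 3.7},
    {"tx": -36, "ty": -9.4, "tz": 2.2, "rx": 0, "ry": 0, "rz": 3.7},
    {"tx": -36, "ty": -9.4, "tz": 2.2, "rx": 0, "ry": 0, "rz": 3.7},
  ],
)

```text
time: 1.62
position: [0.4897, 0.2414, 0.1904]
ee_rot: [3.141, 0.0, 1.98]
force: [-0.1, -0.2, 0.1]
gripper_width: 0.0921
grasp_force: 0.0
```

step_arm(
  motion=[
    {"tx": -36, "ty": -9.4, "tz": 2.2, "rx": 0, "ry": 0, "rz": 3.7},
    {"tx": -36, "ty": -9.4, "tz": 2.2, "rx": 0, "ry": 0, "rz": 3.7},
    {"tx": -36, "ty": -9.4, "tz": 2.2, "rx": 0, "ry": 0, "rz": 3.7},
    {"tx": -36, "ty": -9.4, "tz": 2.2, "rx": 0, "ry": 0, "rz": 3.7},
    {"tx": -36, "ty": -9.4, "tz": 2.2, "rx": 0, "ry": 0, "rz": 3.7},
    {"tx": -36, "ty": -9.4, "tz": 2.2, "rx": 0, "ry": 0, "rz": 3.7},
    {"tx": -36, "ty": -9.4, "tz": 2.2, "rx": 0, "ry": 0, "rz": 3.7},
    {"tx": -36, "ty": -9.4, "tz": 2.2, "rx": 0, "ry": 0, "rz": 3.7},
    {"tx": -36, "ty": -9.4, "tz": 2.2, "rx": 0, "ry": 0, "rz": 3.7},
  ],
)

```text
time: 2.75
position: [0.4554, -0.0871, 0.1707]
ee_rot: [3.141, -0.0, 1.399]
force: [0.6, 0.3, 0.1]
gripper_width: 0.0922
grasp_force: 0.0
```

```bash
python3 - <<'E'
from h import *
m=robot.camera_model("wrist"); im=robot.capture("wrist")[:,:,::-1].copy(); cv2.imwrite("pics/w2.png",im)
h=cv2.cvtColor(ortho(im,m,.07,.35,.55,-.25,.1,.001),cv2.COLOR_BGR2HSV).astype(int);H,S,V=h[...,0],h[...,1],h[...,2]
for b in blobs(((H<5)|(H>174))&(S>190)&(V>80),.55,.1,.001,300): print("cap",np.round(b,3))
plan(.454,-.0855,.17,80)
E
```

```text
cap [ 4.54e-01 -8.00e-02  4.30e+01  4.00e+01  9.00e+01]
n=1 tx 6.22 ty -0.25 tz 0.48 rz -0.298 | at [ 0.4531 -0.0917  0.1705] [-1.80e+02  1.00e-01  7.97e+01] q7 0.09 t 2.8
```

View pics/w2.png

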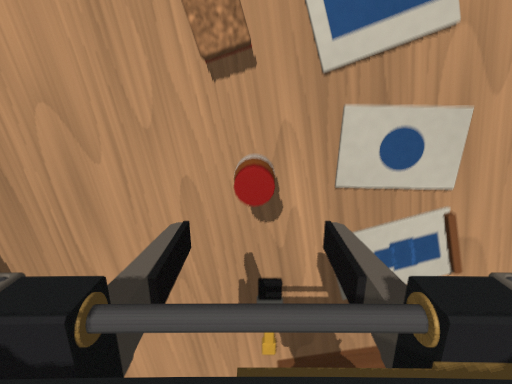

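The wrist view shows the cap at (255,185), jar disc at (402,148), brush tile at lower right. The arm was still settling, so I'll re-measure now that it is still, tiles included.

```bash
cat >> h.py <<'E'
def look(z,x0,x1,y0,y1,s=.0005,save=None):
    robot.capture("wrist")
    m=robot.camera_model("wrist"); im=robot.capture("wrist")[:,:,::-1].copy()
    if save: cv2.imwrite(save,im)
    h=cv2.cvtColor(ortho(im,m,z,x0,x1,y0,y1,s),cv2.COLOR_BGR2HSV).astype(int)
    return im,m,h[...,0],h[...,1],h[...,2]
E
python3 - <<'E'
from h import *
im,m,H,S,V=look(.07,.35,.55,-.25,.1)
for b in blobs(((H<5)|(H>174))&(S>190)&(V>80),.55,.1,.0005,300): print("cap",np.round(b,3))
im,m,H,S,V=look(.006,.55,.75,-.2,.05)
for b in blobs((H>100)&(H<130)&(S>120)&(V>60),.75,.05,.0005,1000): print("disc",np.round(b,3))
plan(.454,-.0855,.1,80)
E
```

```text
cap [ 4.55e-01 -7.90e-02  4.35e+01  4.15e+01  9.00e+01]
disc [ 6.36e-01 -8.20e-02  5.20e+01  5.15e+01  9.00e+01]
n=2 tx -0.27 ty -0.99 tz 35.36 rz 0.167 | at [ 0.456  -0.0853  0.1707] [180.   -0.   80.3] q7 0.09 t 3.0
```

```bash
python3 - <<'E'
from h import *
im,m,H,S,V=look(.07,.35,.55,-.25,.1)
for b in blobs(((H<5)|(H>174))&(S>190)&(V>80),.55,.1,.0005,300): print("cap",np.round(b,4))
im,m,H,S,V=look(.006,.55,.75,-.2,.05)
for b in blobs((H>100)&(H<130)&(S>120)&(V>60),.75,.05,.0005,1000): print("disc",np.round(b,4))
plan(.455,-.082,.045,80,6); s=robot.read_state(); print(s["qd"].round(3))
E
```

```text
cap [ 4.545e-01 -7.920e-02  4.450e+01  4.100e+01  9.000e+01]
disc [ 0.6365 -0.0825 52.     52.      0.    ]
n=6 tx 0.45 ty -0.26 tz 20.93 rz 0.067 | at [ 0.4561 -0.0849  0.1706] [180.   -0.   80.4] q7 0.09 t 3.2
[ 0.001 -0.001  0.003  0.002  0.     0.001  0.   ]
```

step_arm(
  motion=[
    {"tx": 2.7, "ty": -1.4, "tz": 25, "rx": 0, "ry": 0, "rz": 0},
    {"tx": 0, "ty": 0, "tz": 30, "rx": 0, "ry": 0, "rz": 0},
    {"tx": 0, "ty": 0, "tz": 30, "rx": 0, "ry": 0, "rz": 0},
    {"tx": 0, "ty": 0, "tz": 30, "rx": 0, "ry": 0, "rz": 0},
    {"tx": 0, "ty": 0, "tz": 25, "rx": 0, "ry": 0, "rz": 0},
    {"tx": 0, "ty": 0, "tz": 12, "rx": 0, "ry": 0, "rz": 0},
    {"tx": 0, "ty": 0, "tz": 0, "rx": 0, "ry": 0, "rz": 0},
    {"tx": 0, "ty": 0, "tz": 0, "rx": 0, "ry": 0, "rz": 0},
  ],
)

```text
time: 4.2
position: [0.4555, -0.083, 0.0193]
ee_rot: [3.14, -0.0, 1.401]
force: [-0.3, -0.0, 0.5]
gripper_width: 0.092
grasp_force: 0.0
```

step_arm(
  motion=[
    {"tx": 0, "ty": 0, "tz": 0, "rx": 0, "ry": 0, "rz": 0},
    {"tx": 0, "ty": 0, "tz": 0, "rx": 0, "ry": 0, "rz": 0},
    {"tx": 0, "ty": 0, "tz": 0, "rx": 0, "ry": 0, "rz": 0},
    {"tx": 0, "ty": 0, "tz": 0, "rx": 0, "ry": 0, "rz": 0},
    {"tx": 0, "ty": 0, "tz": 0, "rx": 0, "ry": 0, "rz": 0},
    {"tx": 0, "ty": 0, "tz": 0, "rx": 0, "ry": 0, "rz": 0},
  ],
  gripper=1,
)

```text
time: 4.95
position: [0.4547, -0.083, 0.0186]
ee_rot: [-3.141, -0.0, 1.401]
force: [-0.3, -0.2, 1.8]
gripper_width: 0.0473
grasp_force: 30.0
```

```bash
python3 - <<'E'
from h import *
s=robot.read_state(); print(s["gripper_width"],s["grasp_force"],s["force"])
plan(.454,-.082,.06,80,1)
E
```

```text
0.04726358638896942 30.00043250620365 [-0.27511114 -0.24693572  1.78911891]
n=1 tx 0.82 ty -0.83 tz -41.39 rz 0.282 | at [ 0.4547 -0.083   0.0186] [-180.    -0.    80.3] q7 0.29 t 5.0
```

step_arm(
  motion=[
    {"tx": 0, "ty": 0, "tz": -10, "rx": 0, "ry": 0, "rz": 0},
    {"tx": 0, "ty": 0, "tz": -20, "rx": 0, "ry": 0, "rz": 0},
    {"tx": 1, "ty": 5, "tz": -15, "rx": 0, "ry": 0, "rz": 0},
    {"tx": 4, "ty": 25, "tz": 0, "rx": 0, "ry": 0, "rz": 0},
    {"tx": 5, "ty": 30, "tz": 0, "rx": 0, "ry": 0, "rz": 0},
    {"tx": 5, "ty": 30, "tz": 0, "rx": 0, "ry": 0, "rz": 0},
    {"tx": 5, "ty": 30, "tz": 0, "rx": 0, "ry": 0, "rz": 0},
    {"tx": 5, "ty": 30, "tz": 0, "rx": 0, "ry": 0, "rz": 0},
    {"tx": 4, "ty": 20, "tz": 0, "rx": 0, "ry": 0, "rz": 0},
    {"tx": 1.6, "ty": 9, "tz": 0, "rx": 0, "ry": 0, "rz": 0},
  ],
)

```text
time: 6.2
position: [0.6371, -0.0829, 0.0637]
ee_rot: [3.141, 0.0, 1.402]
force: [0.1, -0.2, -1.0]
gripper_width: 0.0471
grasp_force: 30.0
```

step_arm(
  motion=[
    {"tx": 0, "ty": 0, "tz": 0, "rx": 0, "ry": 0, "rz": 0},
    {"tx": 0, "ty": 0, "tz": 0, "rx": 0, "ry": 0, "rz": 0},
    {"tx": 0, "ty": 0, "tz": 0, "rx": 0, "ry": 0, "rz": 0},
  ],
)

```text
time: 6.58
position: [0.6357, -0.0831, 0.0637]
ee_rot: [-3.141, -0.0, 1.401]
force: [-0.1, 0.3, -1.1]
gripper_width: 0.0474
grasp_force: 30.0
```

```bash
python3 - <<'E'
from h import *
im,m,H,S,V=look(.115,.55,.75,-.2,.05,save="pics/w3.png")
for b in blobs(((H<5)|(H>174))&(S>190)&(V>80),.75,.05,.0005,300): print("cap",np.round(b,4))
im,m,H,S,V=look(.006,.5,.75,-.2,.05)
for b in blobs((H>100)&(H<130)&(S>120)&(V>60),.75,.05,.0005,300): print("disc",np.round(b,4))
plan(.6365,-.0825,.025,80,1)
sd=robot.capture("side")[:,:,::-1]; cv2.imwrite("pics/s1.png",np.hstack([cv2.resize(sd[150:300,200:360],(400,375)),cv2.resize(im,(400,375))]))
E
```

```text
cap [ 6.377000e-01 -7.340000e-02  4.201800e+01  4.036990e+01  1.702176e+02]
disc [ 6.387000e-01 -7.050000e-02  5.258260e+01  2.913260e+01  1.693461e+02]
n=1 tx 0.62 ty 0.17 tz 38.75 rz 0.276 | at [ 0.6362 -0.0831  0.0638] [180.   -0.   80.3] q7 0.19 t 6.8
```

View pics/s1.png

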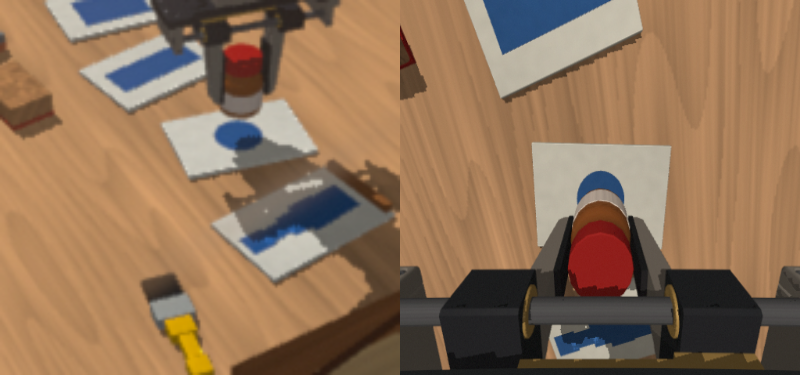

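The side crop shows the jar held upright over the tile. In the wrist crop the cap is at (600,260) and its rear edge is partly hidden by the bar. I'll check the jar's offset in the fingers from the row profile.

```bash
python3 - <<'E'
from h import *
im=cv2.imread("pics/w3.png"); m=robot.camera_model("wrist"); p=robot.read_state()["position"]
u=np.array([np.cos(np.radians(80.3)),np.sin(np.radians(80.3)),0])
for o in (0,.003,.006,.009):
    c=np.array([p[0],p[1],0])+o*u
    print(o,"base front",proj(m,c+.024*u+[0,0,.0455]).round(1),"cap front top",proj(m,c+.0205*u+[0,0,.1155]).round(1))
h=cv2.cvtColor(im,cv2.COLOR_BGR2HSV)
for r in range(165,305,3): print(r,h[r,256],end=" ")
E
```

```text
0 base front [[256.2 192.8]] cap front top [[256.1 243.8]]
0.003 base front [[256.2 188.8]] cap front top [[256.1 238.2]]
0.006 base front [[256.2 184.8]] cap front top [[256.1 232.5]]
0.009 base front [[256.2 180.8]] cap front top [[256.1 226.8]]
165 [ 20  33 185] 168 [ 22  32 185] 171 [ 20  34 186] 174 [ 43  12 150] 177 [106 165 110] 180 [106 161 111] 183 [106 165 110] 186 [106 162 112] 189 [106 163 111] 192 [106 164 112] 195 [ 14  45 169] 198 [ 15  47 169] 201 [ 14  45 169] 204 [ 13  46 178] 207 [ 12 182 105] 210 [ 12 193 107] 213 [ 12 186 119] 216 [ 13 192 121] 219 [ 11 191 119] 222 [ 12 186 114] 225 [  5 203 113] 228 [  1 209 116] 231 [  1 211 117] 234 [  1 199 119] 237 [  1 206 126] 240 [  1 204 151] 243 [  1 208 145] 246 [  1 210 143] 249 [  1 207 144] 252 [  1 207 144] 255 [  1 204 145] 258 [  1 210 143] 261 [  1 204 144] 264 [  1 209 143] 267 [  1 209 144] 270 [  1 209 143] 273 [  1 210 142] 276 [  1 205 144] 279 [  1 207 143] 282 [  2 209 143] 285 [  1 214 142] 288 [  1 207 143] 291 [  1 208 142] 294 [  1 209 143] 297 [  1 201  76] 300 [  2 221  75] 303 [  2 117  59]
```

Offset is about 1–2 mm, so the jar already sits over the disc. Lower it 39 mm slowly.

step_arm(
  motion=[
    {"tx": -0.5, "ty": 0, "tz": 10, "rx": 0, "ry": 0, "rz": 0},
    {"tx": 0, "ty": 0, "tz": 12, "rx": 0, "ry": 0, "rz": 0},
    {"tx": 0, "ty": 0, "tz": 8, "rx": 0, "ry": 0, "rz": 0},
    {"tx": 0, "ty": 0, "tz": 4, "rx": 0, "ry": 0, "rz": 0},
    {"tx": 0, "ty": 0, "tz": 2, "rx": 0, "ry": 0, "rz": 0},
    {"tx": 0, "ty": 0, "tz": 1, "rx": 0, "ry": 0, "rz": 0},
    {"tx": 0, "ty": 0, "tz": 1, "rx": 0, "ry": 0, "rz": 0},
    {"tx": 0, "ty": 0, "tz": 0.5, "rx": 0, "ry": 0, "rz": 0},
    {"tx": 0, "ty": 0, "tz": 0, "rx": 0, "ry": 0, "rz": 0},
  ],
)

```text
time: 7.95
position: [0.6363, -0.0835, 0.0252]
ee_rot: [3.141, -0.0, 1.401]
force: [0.1, -0.6, -1.4]
gripper_width: 0.0474
grasp_force: 30.0
```

step_arm(
  motion=[
    {"tx": 0, "ty": 0, "tz": 0.5, "rx": 0, "ry": 0, "rz": 0},
    {"tx": 0, "ty": 0, "tz": 0.5, "rx": 0, "ry": 0, "rz": 0},
    {"tx": 0, "ty": 0, "tz": 0, "rx": 0, "ry": 0, "rz": 0},
  ],
)

```text
time: 8.32
position: [0.6364, -0.0836, 0.0247]
ee_rot: [3.141, -0.0, 1.401]
force: [-1.8, 1.2, 4.3]
gripper_width: 0.0469
grasp_force: 30.0
```

step_arm(
  motion=[
    {"tx": 0, "ty": 0, "tz": 0, "rx": 0, "ry": 0, "rz": 0},
    {"tx": 0, "ty": 0, "tz": 0, "rx": 0, "ry": 0, "rz": 0},
    {"tx": 0, "ty": 0, "tz": 0, "rx": 0, "ry": 0, "rz": 0},
    {"tx": 0, "ty": 0, "tz": 0, "rx": 0, "ry": 0, "rz": 0},
    {"tx": 0, "ty": 0, "tz": -10, "rx": 0, "ry": 0, "rz": 0},
    {"tx": 0, "ty": 0, "tz": -30, "rx": 0, "ry": 0, "rz": 0},
    {"tx": 0, "ty": 0, "tz": -40, "rx": 0, "ry": 0, "rz": 0},
    {"tx": 0, "ty": 0, "tz": -40, "rx": 0, "ry": 0, "rz": 0},
    {"tx": 0, "ty": 0, "tz": -30, "rx": 0, "ry": 0, "rz": 0},
  ],
  gripper=-1,
)

```text
time: 9.45
position: [0.6369, -0.0838, 0.1768]
ee_rot: [3.139, -0.0, 1.401]
force: [0.7, 0.1, -0.1]
gripper_width: 0.0919
grasp_force: 0.0
```

step_arm(
  motion=[
    {"tx": 10, "ty": -15, "tz": 0, "rx": 0, "ry": 0, "rz": 0},
    {"tx": 20, "ty": -30, "tz": 0, "rx": 0, "ry": 0, "rz": 0},
    {"tx": 20, "ty": -30, "tz": 0, "rx": 0, "ry": 0, "rz": 0},
    {"tx": 20, "ty": -30, "tz": 0, "rx": 0, "ry": 0, "rz": 0},
    {"tx": 20, "ty": -30, "tz": 0, "rx": 0, "ry": 0, "rz": 0},
    {"tx": 20, "ty": -30, "tz": 0, "rx": 0, "ry": 0, "rz": 0},
    {"tx": 20, "ty": -30, "tz": 0, "rx": 0, "ry": 0, "rz": 0},
    {"tx": 10, "ty": -15, "tz": 0, "rx": 0, "ry": 0, "rz": 0},
    {"tx": 0, "ty": 0, "tz": 0, "rx": 0, "ry": 0, "rz": 0},
    {"tx": 0, "ty": 0, "tz": 0, "rx": 0, "ry": 0, "rz": 0},
  ],
)

```text
time: 10.7
position: [0.4538, 0.0893, 0.1746]
ee_rot: [3.14, -0.0, 1.4]
force: [0.5, -0.4, -0.5]
gripper_width: 0.0921
grasp_force: 0.0
```

```bash
python3 - <<'E'
from h import *
im,m,H,S,V=look(.03,.35,.55,0,.33)
o=ortho(im,m,.03,.35,.55,0,.33,.0005)
cv2.imwrite("pics/b1.png",o)
plan(.44,.105,.1,7)
E
```

```text
n=10 tx 0.26 ty -2.24 tz 7.43 rz 7.319 | at [0.4537 0.089  0.1743] [180.    0.   80.2] q7 -0.31 t 10.8
```

View pics/b1.png

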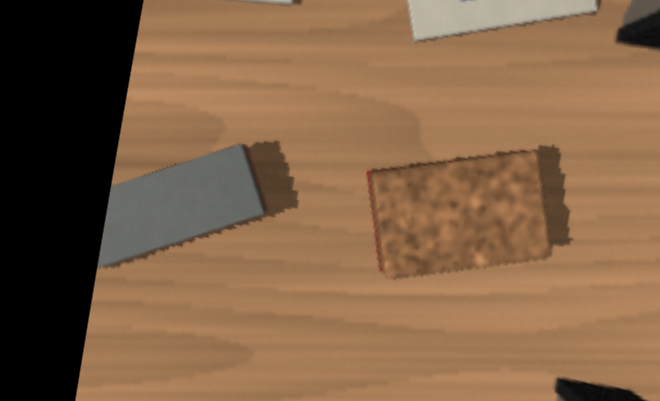

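The rectified wrist view shows the block's top corners at (370,172), (538,151), (551,256), (384,277). That makes it 84.7 × 53 mm, centred at (0.443, 0.0995), yaw 97°.

```bash
python3 - <<'E'
from h import *
plan(.443,.0995,.004,97.1,6)
E
```

```text
n=6 tx 1.66 ty -1.87 tz 28.38 rz -2.818 | at [0.4537 0.089  0.1743] [180.    0.   80.2] q7 -0.31 t 10.8
```

step_arm(
  motion=[
    {"tx": 1.7, "ty": -1.9, "tz": 15, "rx": 0, "ry": 0, "rz": -2.8},
    {"tx": 1.7, "ty": -1.9, "tz": 15, "rx": 0, "ry": 0, "rz": -2.8},
    {"tx": 1.7, "ty": -1.9, "tz": 20, "rx": 0, "ry": 0, "rz": -2.8},
    {"tx": 1.7, "ty": -1.9, "tz": 20, "rx": 0, "ry": 0, "rz": -2.8},
    {"tx": 1.7, "ty": -1.9, "tz": 20, "rx": 0, "ry": 0, "rz": -2.8},
    {"tx": 1.7, "ty": -1.9, "tz": 20, "rx": 0, "ry": 0, "rz": -2.8},
    {"tx": 0, "ty": 0, "tz": 0, "rx": 0, "ry": 0, "rz": 0},
    {"tx": 0, "ty": 0, "tz": 0, "rx": 0, "ry": 0, "rz": 0},
  ],
)

```text
time: 11.8
position: [0.4429, 0.1001, 0.0645]
ee_rot: [3.141, 0.0, 1.693]
force: [1.3, 0.1, 0.1]
gripper_width: 0.0922
grasp_force: 0.0
```

```bash
python3 - <<'E'
from h import *
plan(.443,.0995,.004,97.1,1)
E
```

```text
n=1 tx -0.62 ty 0.06 tz 60.53 rz -0.121 | at [0.4429 0.1001 0.0645] [180.   0.  97.] q7 0.04 t 11.8
```

step_arm(
  motion=[
    {"tx": -0.6, "ty": 0, "tz": 15, "rx": 0, "ry": 0, "rz": 0},
    {"tx": 0, "ty": 0, "tz": 20, "rx": 0, "ry": 0, "rz": 0},
    {"tx": 0, "ty": 0, "tz": 15, "rx": 0, "ry": 0, "rz": 0},
    {"tx": 0, "ty": 0, "tz": 8, "rx": 0, "ry": 0, "rz": 0},
    {"tx": 0, "ty": 0, "tz": 2, "rx": 0, "ry": 0, "rz": 0},
    {"tx": 0, "ty": 0, "tz": 0, "rx": 0, "ry": 0, "rz": 0},
    {"tx": 0, "ty": 0, "tz": 0, "rx": 0, "ry": 0, "rz": 0},
  ],
)

```text
time: 12.68
position: [0.4425, 0.1001, 0.0045]
ee_rot: [3.141, -0.0, 1.694]
force: [-0.5, -0.4, -0.4]
gripper_width: 0.0922
grasp_force: 0.0
```

step_arm(
  motion=[
    {"tx": 0, "ty": 0, "tz": 0, "rx": 0, "ry": 0, "rz": 0},
    {"tx": 0, "ty": 0, "tz": 0, "rx": 0, "ry": 0, "rz": 0},
    {"tx": 0, "ty": 0, "tz": 0, "rx": 0, "ry": 0, "rz": 0},
    {"tx": 0, "ty": 0, "tz": 0, "rx": 0, "ry": 0, "rz": 0},
    {"tx": 0, "ty": 0, "tz": 0, "rx": 0, "ry": 0, "rz": 0},
  ],
  gripper=1,
)

```text
time: 13.3
position: [0.4422, 0.1, 0.0041]
ee_rot: [3.141, -0.0, 1.694]
force: [0.2, -0.9, 0.6]
gripper_width: 0.0547
grasp_force: 30.0
```

step_arm(
  motion=[
    {"tx": 0, "ty": 0, "tz": -10, "rx": 0, "ry": 0, "rz": 0},
    {"tx": 0, "ty": 0, "tz": -25, "rx": 0, "ry": 0, "rz": 0},
    {"tx": 0, "ty": 0, "tz": -25, "rx": 0, "ry": 0, "rz": 0},
    {"tx": 0, "ty": 0, "tz": 0, "rx": 0, "ry": 0, "rz": 0},
    {"tx": 0, "ty": 0, "tz": 0, "rx": 0, "ry": 0, "rz": 0},
  ],
)

```text
time: 13.92
position: [0.4418, 0.1, 0.0638]
ee_rot: [-3.141, -0.0, 1.695]
force: [-0.9, -0.4, -2.0]
gripper_width: 0.0548
grasp_force: 30.0
```

```bash
python3 - <<'E'
from h import *
plan(.6315,.2275,.064,175.0,12)
E
```

```text
n=12 tx -3.19 ty 20.34 tz -0.01 rz -6.492 | at [0.4418 0.1    0.0638] [-180.    -0.    97.1] q7 0.05 t 13.9
```

step_arm(
  motion=[
    {"tx": -3.2, "ty": 20.3, "tz": 0, "rx": 0, "ry": 0, "rz": -6.5},
    {"tx": -3.2, "ty": 20.3, "tz": 0, "rx": 0, "ry": 0, "rz": -6.5},
    {"tx": -3.2, "ty": 20.3, "tz": 0, "rx": 0, "ry": 0, "rz": -6.5},
    {"tx": -3.2, "ty": 20.3, "tz": 0, "rx": 0, "ry": 0, "rz": -6.5},
    {"tx": -3.2, "ty": 20.3, "tz": 0, "rx": 0, "ry": 0, "rz": -6.5},
    {"tx": -3.2, "ty": 20.3, "tz": 0, "rx": 0, "ry": 0, "rz": -6.5},
    {"tx": -3.2, "ty": 20.3, "tz": 0, "rx": 0, "ry": 0, "rz": -6.5},
    {"tx": -3.2, "ty": 20.3, "tz": 0, "rx": 0, "ry": 0, "rz": -6.5},
    {"tx": -3.2, "ty": 20.3, "tz": 0, "rx": 0, "ry": 0, "rz": -6.5},
    {"tx": -3.2, "ty": 20.3, "tz": 0, "rx": 0, "ry": 0, "rz": -6.5},
  ],
)

```text
time: 15.18
position: [0.6146, 0.1895, 0.0622]
ee_rot: [-3.14, -0.002, 2.832]
force: [-0.0, -0.7, -1.0]
gripper_width: 0.0548
grasp_force: 30.0
```

step_arm(
  motion=[
    {"tx": -3.2, "ty": 20.3, "tz": 0, "rx": 0, "ry": 0, "rz": -6.5},
    {"tx": -3.2, "ty": 20.3, "tz": 0, "rx": 0, "ry": 0, "rz": -6.5},
    {"tx": 0, "ty": 0, "tz": 0, "rx": 0, "ry": 0, "rz": 0},
    {"tx": 0, "ty": 0, "tz": 0, "rx": 0, "ry": 0, "rz": 0},
    {"tx": 0, "ty": 0, "tz": 0, "rx": 0, "ry": 0, "rz": 0},
  ],
)

```text
time: 15.8
position: [0.6313, 0.2257, 0.0637]
ee_rot: [-3.141, -0.001, 3.053]
force: [-0.5, -0.2, -0.4]
gripper_width: 0.0548
grasp_force: 30.0
```

```bash
python3 - <<'E'
from h import *
im,m,H,S,V=look(.006,.5,.75,0,.35,save="pics/w4.png")
o=ortho(im,m,.006,.5,.75,.1,.35,.0007); o2=ortho(im,m,.09,.5,.75,.1,.35,.0007)
cv2.imwrite("pics/b2.png",np.hstack([o,o2]))
plan(.633,.228,.010,175.0,1)
E
```

```text
n=1 tx -1.36 ty 1.90 tz 54.08 rz -0.004 | at [0.6315 0.2262 0.0641] [-180.   -0.  175.] q7 1.08 t 15.9
```

View pics/b2.png

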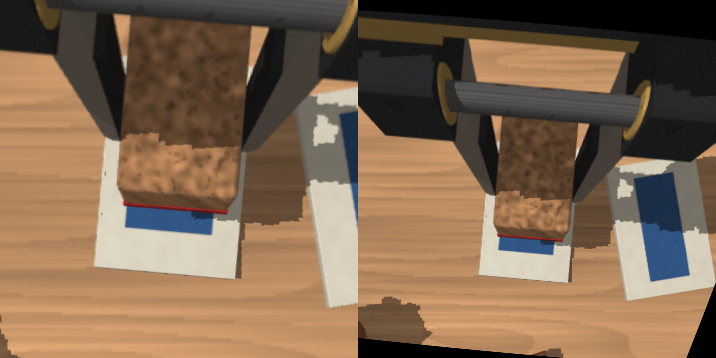

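The left half shows the silhouette's near corners at (125,227) and (211,235), which puts the tile centre at (0.6335, 0.228) with yaw −4.8°. Shift 2 mm and lower.

step_arm(
  motion=[
    {"tx": -1.8, "ty": 2, "tz": 10, "rx": 0, "ry": 0, "rz": 0},
    {"tx": 0, "ty": 0, "tz": 15, "rx": 0, "ry": 0, "rz": 0},
    {"tx": 0, "ty": 0, "tz": 15, "rx": 0, "ry": 0, "rz": 0},
    {"tx": 0, "ty": 0, "tz": 8, "rx": 0, "ry": 0, "rz": 0},
    {"tx": 0, "ty": 0, "tz": 3, "rx": 0, "ry": 0, "rz": 0},
    {"tx": 0, "ty": 0, "tz": 1, "rx": 0, "ry": 0, "rz": 0},
    {"tx": 0, "ty": 0, "tz": 1, "rx": 0, "ry": 0, "rz": 0},
    {"tx": 0, "ty": 0, "tz": 0.6, "rx": 0, "ry": 0, "rz": 0},
    {"tx": 0, "ty": 0, "tz": 0, "rx": 0, "ry": 0, "rz": 0},
  ],
)

```text
time: 17.02
position: [0.6337, 0.229, 0.0107]
ee_rot: [3.141, 0.0, 3.056]
force: [-0.7, -0.8, -0.7]
gripper_width: 0.0551
grasp_force: 30.0
```

step_arm(
  motion=[
    {"tx": 0, "ty": -0.7, "tz": 0.5, "rx": 0, "ry": 0, "rz": 0},
    {"tx": 0, "ty": 0, "tz": 0.4, "rx": 0, "ry": 0, "rz": 0},
    {"tx": 0, "ty": 0, "tz": 0, "rx": 0, "ry": 0, "rz": 0},
  ],
)

```text
time: 17.4
position: [0.6336, 0.2284, 0.0102]
ee_rot: [3.141, 0.0, 3.056]
force: [-1.7, -1.1, 4.5]
gripper_width: 0.0544
grasp_force: 30.0
```

step_arm(
  motion=[
    {"tx": 0, "ty": 0, "tz": 0, "rx": 0, "ry": 0, "rz": 0},
    {"tx": 0, "ty": 0, "tz": 0, "rx": 0, "ry": 0, "rz": 0},
    {"tx": 0, "ty": 0, "tz": 0, "rx": 0, "ry": 0, "rz": 0},
    {"tx": 0, "ty": 0, "tz": 0, "rx": 0, "ry": 0, "rz": 0},
    {"tx": 0, "ty": 0, "tz": -10, "rx": 0, "ry": 0, "rz": 0},
    {"tx": 0, "ty": 0, "tz": -25, "rx": 0, "ry": 0, "rz": 0},
    {"tx": 0, "ty": 0, "tz": -35, "rx": 0, "ry": 0, "rz": 0},
    {"tx": 0, "ty": 0, "tz": -35, "rx": 0, "ry": 0, "rz": 0},
    {"tx": 0, "ty": 0, "tz": -30, "rx": 0, "ry": 0, "rz": 0},
    {"tx": 0, "ty": 0, "tz": -15, "rx": 0, "ry": 0, "rz": 0},
  ],
  gripper=-1,
)

```text
time: 18.65
position: [0.6344, 0.2286, 0.1623]
ee_rot: [3.14, 0.003, 3.056]
force: [-0.6, -0.3, -0.0]
gripper_width: 0.092
grasp_force: 0.0
```

```bash
python3 - <<'E'
from h import *
plan(.442,.258,.16,107.7,10)
E
```

```text
n=10 tx 18.44 ty -9.22 tz 0.23 rz 6.738 | at [0.6344 0.2286 0.1623] [179.9   0.2 175.1] q7 1.08 t 18.6
```

step_arm(
  motion=[
    {"tx": 18.4, "ty": -9.2, "tz": 0, "rx": 0, "ry": 0, "rz": 6.7},
    {"tx": 18.4, "ty": -9.2, "tz": 0, "rx": 0, "ry": 0, "rz": 6.7},
    {"tx": 18.4, "ty": -9.2, "tz": 0, "rx": 0, "ry": 0, "rz": 6.7},
    {"tx": 18.4, "ty": -9.2, "tz": 0, "rx": 0, "ry": 0, "rz": 6.7},
    {"tx": 18.4, "ty": -9.2, "tz": 0, "rx": 0, "ry": 0, "rz": 6.7},
    {"tx": 18.4, "ty": -9.2, "tz": 0, "rx": 0, "ry": 0, "rz": 6.7},
    {"tx": 18.4, "ty": -9.2, "tz": 0, "rx": 0, "ry": 0, "rz": 6.7},
    {"tx": 18.4, "ty": -9.2, "tz": 0, "rx": 0, "ry": 0, "rz": 6.7},
    {"tx": 18.4, "ty": -9.2, "tz": 0, "rx": 0, "ry": 0, "rz": 6.7},
    {"tx": 18.4, "ty": -9.2, "tz": 0, "rx": 0, "ry": 0, "rz": 6.7},
  ],
)

```text
time: 19.9
position: [0.4403, 0.257, 0.1594]
ee_rot: [-3.141, 0.0, 1.882]
force: [0.1, 0.5, -0.1]
gripper_width: 0.0921
grasp_force: 0.0
```

step_arm(
  motion=[
    {"tx": 0, "ty": 0, "tz": 0, "rx": 0, "ry": 0, "rz": 0},
    {"tx": 0, "ty": 0, "tz": 0, "rx": 0, "ry": 0, "rz": 0},
    {"tx": 0, "ty": 0, "tz": 0, "rx": 0, "ry": 0, "rz": 0},
  ],
)

```text
time: 20.27
position: [0.442, 0.2562, 0.1596]
ee_rot: [3.141, 0.0, 1.886]
force: [0.8, -0.7, 0.2]
gripper_width: 0.0921
grasp_force: 0.0
```

```bash
python3 - <<'E'
from h import *
im,m,H,S,V=look(.024,.35,.55,.15,.4)
k=(S<70)&(V>50)&(V<150)&(H>80)&(H<125)
for b in blobs(k,.55,.4,.0005,1000): print("stone",np.round(b,4))
o=ortho(im,m,.024,.35,.55,.15,.4,.0005); cv2.imwrite("pics/st.png",np.hstack([o,cv2.cvtColor(k.astype(np.uint8)*255,cv2.COLOR_GRAY2BGR)])[:, :800])
plan(.442,.258,.003,107.7,1)
E
```

```text
n=1 tx 1.51 ty 0.64 tz 156.53 rz 0.340 | at [0.4419 0.2564 0.1595] [180.   0. 108.] q7 -0.20 t 20.4
```

View pics/st.png

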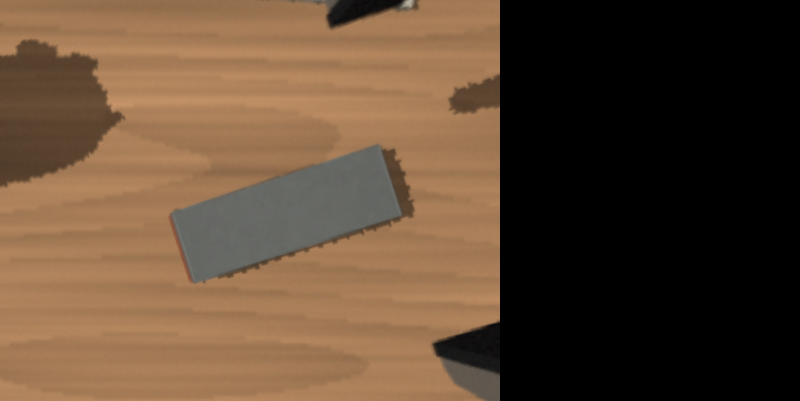

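Stone corners are at (174,211), (379,145), (401,215), (195,281). Centre (0.4435, 0.2565), yaw 107.8°, size as expected. Descend, grip and lift.

step_arm(
  motion=[
    {"tx": -0.4, "ty": 1.5, "tz": 20, "rx": 0, "ry": 0, "rz": 0.2},
    {"tx": 0, "ty": 0, "tz": 30, "rx": 0, "ry": 0, "rz": 0},
    {"tx": 0, "ty": 0, "tz": 30, "rx": 0, "ry": 0, "rz": 0},
    {"tx": 0, "ty": 0, "tz": 30, "rx": 0, "ry": 0, "rz": 0},
    {"tx": 0, "ty": 0, "tz": 25, "rx": 0, "ry": 0, "rz": 0},
    {"tx": 0, "ty": 0, "tz": 15, "rx": 0, "ry": 0, "rz": 0},
    {"tx": 0, "ty": 0, "tz": 6, "rx": 0, "ry": 0, "rz": 0},
    {"tx": 0, "ty": 0, "tz": 0, "rx": 0, "ry": 0, "rz": 0},
    {"tx": 0, "ty": 0, "tz": 0, "rx": 0, "ry": 0, "rz": 0},
  ],
)

```text
time: 21.5
position: [0.4434, 0.2574, 0.0044]
ee_rot: [3.14, -0.0, 1.883]
force: [0.4, -0.6, -0.4]
gripper_width: 0.0921
grasp_force: 0.0
```

step_arm(
  motion=[
    {"tx": 0, "ty": 0, "tz": 0, "rx": 0, "ry": 0, "rz": 0},
    {"tx": 0, "ty": 0, "tz": 0, "rx": 0, "ry": 0, "rz": 0},
    {"tx": 0, "ty": 0, "tz": 0, "rx": 0, "ry": 0, "rz": 0},
    {"tx": 0, "ty": 0, "tz": 0, "rx": 0, "ry": 0, "rz": 0},
    {"tx": 0, "ty": 0, "tz": 0, "rx": 0, "ry": 0, "rz": 0},
    {"tx": 0, "ty": 0, "tz": 0, "rx": 0, "ry": 0, "rz": 0},
  ],
  gripper=1,
)

```text
time: 22.25
position: [0.4429, 0.2571, 0.0036]
ee_rot: [3.141, -0.0, 1.883]
force: [0.0, 0.1, -0.3]
gripper_width: 0.0375
grasp_force: 30.0
```

step_arm(
  motion=[
    {"tx": 0, "ty": 0, "tz": -10, "rx": 0, "ry": 0, "rz": 0},
    {"tx": 0, "ty": 0, "tz": -25, "rx": 0, "ry": 0, "rz": 0},
    {"tx": 0, "ty": 0, "tz": -35, "rx": 0, "ry": 0, "rz": 0},
    {"tx": 0, "ty": 0, "tz": 0, "rx": 0, "ry": 0, "rz": 0},
    {"tx": 0, "ty": 0, "tz": 0, "rx": 0, "ry": 0, "rz": 0},
  ],
)

```text
time: 22.88
position: [0.4423, 0.2569, 0.0733]
ee_rot: [-3.141, 0.0, 1.883]
force: [-0.9, 0.6, -1.6]
gripper_width: 0.038
grasp_force: 30.0
```

```bash
python3 - <<'E'
from h import *
plan(.6165,.082,.073,9.4,14)
E
```

```text
n=14 tx -18.86 ty -3.61 tz 0.02 rz -5.822 | at [0.4423 0.2569 0.0733] [-180.     0.   107.9] q7 -0.17 t 22.9
```

step_arm(
  motion=[
    {"tx": -18.9, "ty": -3.6, "tz": 0, "rx": 0, "ry": 0, "rz": -5.8},
    {"tx": -18.9, "ty": -3.6, "tz": 0, "rx": 0, "ry": 0, "rz": -5.8},
    {"tx": -18.9, "ty": -3.6, "tz": 0, "rx": 0, "ry": 0, "rz": -5.8},
    {"tx": -18.9, "ty": -3.6, "tz": 0, "rx": 0, "ry": 0, "rz": -5.8},
    {"tx": -18.9, "ty": -3.6, "tz": 0, "rx": 0, "ry": 0, "rz": -5.8},
    {"tx": -18.9, "ty": -3.6, "tz": 0, "rx": 0, "ry": 0, "rz": -5.8},
    {"tx": -18.9, "ty": -3.6, "tz": 0, "rx": 0, "ry": 0, "rz": -5.8},
  ],
)

```text
time: 23.75
position: [0.4966, 0.136, 0.072]
ee_rot: [-3.139, -0.002, 2.595]
force: [0.0, -0.2, -2.6]
gripper_width: 0.0376
grasp_force: 30.0
```

step_arm(
  motion=[
    {"tx": -18.9, "ty": -3.6, "tz": 0, "rx": 0, "ry": 0, "rz": -5.8},
    {"tx": -18.9, "ty": -3.6, "tz": 0, "rx": 0, "ry": 0, "rz": -5.8},
    {"tx": -18.9, "ty": -3.6, "tz": 0, "rx": 0, "ry": 0, "rz": -5.8},
    {"tx": -18.9, "ty": -3.6, "tz": 0, "rx": 0, "ry": 0, "rz": -5.8},
    {"tx": -18.9, "ty": -3.6, "tz": 0, "rx": 0, "ry": 0, "rz": -5.8},
    {"tx": -18.9, "ty": -3.6, "tz": 0, "rx": 0, "ry": 0, "rz": -5.8},
    {"tx": -18.9, "ty": -3.6, "tz": 0, "rx": 0, "ry": 0, "rz": -5.8},
    {"tx": 0, "ty": 0, "tz": 0, "rx": 0, "ry": 0, "rz": 0},
    {"tx": 0, "ty": 0, "tz": 0, "rx": 0, "ry": 0, "rz": 0},
    {"tx": 0, "ty": 0, "tz": 0, "rx": 0, "ry": 0, "rz": 0},
  ],
)

```text
time: 25.0
position: [0.6161, 0.0818, 0.0732]
ee_rot: [3.141, -0.001, -2.983]
force: [-0.1, -0.9, -2.0]
gripper_width: 0.0378
grasp_force: 30.0
```

```bash
python3 - <<'E'
from h import *
im,m,H,S,V=look(.006,.5,.75,-.05,.25)
o=ortho(im,m,.006,.5,.75,-.05,.25,.0006); o2=ortho(im,m,.0937,.5,.75,-.05,.25,.0006)
cv2.imwrite("pics/b3.png",np.hstack([o,o2])[:,:800])
plan(.6165,.082,.010,9.4,1)
E
```

```text
n=1 tx 0.06 ty 0.19 tz 63.55 rz -0.314 | at [0.6166 0.0818 0.0736] [ 180.    -0.  -170.9] q7 1.46 t 25.1
```

View pics/b3.png

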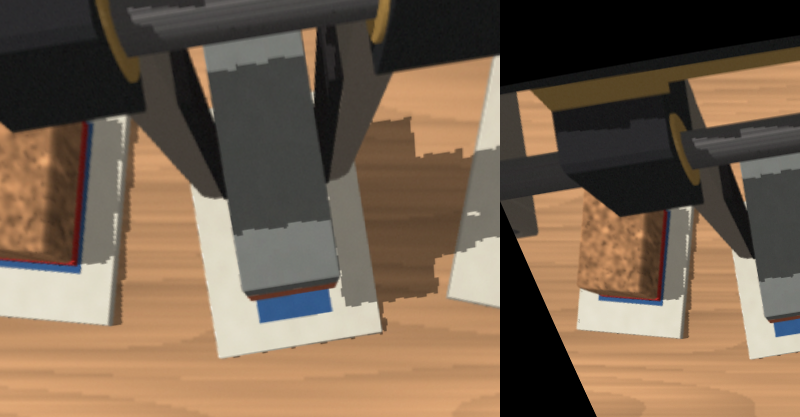

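Silhouette near corners at (260,322) and (332,310) put the centre at (0.6174, 0.082) with yaw 9°. The stone is already aligned, and the block next to it sits inside its silhouette. Lower.

step_arm(
  motion=[
    {"tx": 0, "ty": 0, "tz": 12, "rx": 0, "ry": 0, "rz": 0},
    {"tx": 0, "ty": 0, "tz": 18, "rx": 0, "ry": 0, "rz": 0},
    {"tx": 0, "ty": 0, "tz": 18, "rx": 0, "ry": 0, "rz": 0},
    {"tx": 0, "ty": 0, "tz": 9, "rx": 0, "ry": 0, "rz": 0},
    {"tx": 0, "ty": 0, "tz": 3, "rx": 0, "ry": 0, "rz": 0},
    {"tx": 0, "ty": 0, "tz": 1.5, "rx": 0, "ry": 0, "rz": 0},
    {"tx": 0, "ty": 0, "tz": 1, "rx": 0, "ry": 0, "rz": 0},
    {"tx": 0, "ty": 0, "tz": 0.5, "rx": 0, "ry": 0, "rz": 0},
    {"tx": 0, "ty": 0, "tz": 0, "rx": 0, "ry": 0, "rz": 0},
  ],
)

```text
time: 26.22
position: [0.6174, 0.0815, 0.0109]
ee_rot: [3.142, 0.0, -2.983]
force: [-0.9, -1.3, -1.8]
gripper_width: 0.0382
grasp_force: 30.0
```

step_arm(
  motion=[
    {"tx": 0, "ty": 0, "tz": 0.6, "rx": 0, "ry": 0, "rz": 0},
    {"tx": 0, "ty": 0, "tz": 0.4, "rx": 0, "ry": 0, "rz": 0},
    {"tx": 0, "ty": 0, "tz": 0.3, "rx": 0, "ry": 0, "rz": 0},
    {"tx": 0, "ty": 0, "tz": 0, "rx": 0, "ry": 0, "rz": 0},
  ],
)

```text
time: 26.72
position: [0.6172, 0.0815, 0.0096]
ee_rot: [-3.142, 0.0, -2.983]
force: [-1.8, -0.6, 1.2]
gripper_width: 0.0374
grasp_force: 30.0
```

step_arm(
  motion=[
    {"tx": 0, "ty": 0, "tz": 0, "rx": 0, "ry": 0, "rz": 0},
    {"tx": 0, "ty": 0, "tz": 0, "rx": 0, "ry": 0, "rz": 0},
    {"tx": 0, "ty": 0, "tz": 0, "rx": 0, "ry": 0, "rz": 0},
    {"tx": 0, "ty": 0, "tz": 0, "rx": 0, "ry": 0, "rz": 0},
    {"tx": 0, "ty": 0, "tz": -10, "rx": 0, "ry": 0, "rz": 0},
    {"tx": 0, "ty": 0, "tz": -25, "rx": 0, "ry": 0, "rz": 0},
    {"tx": 0, "ty": 0, "tz": -35, "rx": 0, "ry": 0, "rz": 0},
    {"tx": 0, "ty": 0, "tz": -35, "rx": 0, "ry": 0, "rz": 0},
    {"tx": 0, "ty": 0, "tz": -30, "rx": 0, "ry": 0, "rz": 0},
    {"tx": 0, "ty": 0, "tz": -15, "rx": 0, "ry": 0, "rz": 0},
  ],
  gripper=-1,
)

```text
time: 27.98
position: [0.6181, 0.0816, 0.1618]
ee_rot: [-3.142, 0.003, -2.983]
force: [-0.1, -0.4, 0.3]
gripper_width: 0.092
grasp_force: 0.0
```

```bash
python3 - <<'E'
from h import *
plan(.442,-.285,.165,98,18)
E
```

```text
n=18 tx 24.36 ty -5.75 tz -0.18 rz -4.940 | at [0.6181 0.0816 0.1618] [-180.     0.2 -170.9] q7 1.47 t 28.0
```

```bash
sed -i 's/def plan(x,y,z,yaw_deg,n=None):/def plan(x,y,z,yaw_deg,n=None,flip=False):/; s/    rz=best; d=/    rz=best-(180*np.sign(best) if flip else 0); d=/' h.py; python3 - <<'E'
from h import *
plan(.442,-.285,.165,98,18,True)
E
```

```text
n=18 tx -3.62 ty -24.89 tz -0.18 rz 5.060 | at [0.6181 0.0816 0.1618] [-180.     0.2 -170.9] q7 1.47 t 28.0
```

step_arm(
  motion=[
    {"tx": -3.6, "ty": -24.9, "tz": 0, "rx": 0, "ry": 0, "rz": 5.06},
    {"tx": -3.6, "ty": -24.9, "tz": 0, "rx": 0, "ry": 0, "rz": 5.06},
    {"tx": -3.6, "ty": -24.9, "tz": 0, "rx": 0, "ry": 0, "rz": 5.06},
    {"tx": -3.6, "ty": -24.9, "tz": 0, "rx": 0, "ry": 0, "rz": 5.06},
    {"tx": -3.6, "ty": -24.9, "tz": 0, "rx": 0, "ry": 0, "rz": 5.06},
    {"tx": -3.6, "ty": -24.9, "tz": 0, "rx": 0, "ry": 0, "rz": 5.06},
    {"tx": -3.6, "ty": -24.9, "tz": 0, "rx": 0, "ry": 0, "rz": 5.06},
    {"tx": -3.6, "ty": -24.9, "tz": 0, "rx": 0, "ry": 0, "rz": 5.06},
    {"tx": -3.6, "ty": -24.9, "tz": 0, "rx": 0, "ry": 0, "rz": 5.06},
  ],
)

```text
time: 29.1
position: [0.6052, -0.1404, 0.1594]
ee_rot: [3.141, 0.0, 2.499]
force: [0.0, -0.1, 0.4]
gripper_width: 0.0921
grasp_force: 0.0
```

step_arm(
  motion=[
    {"tx": -3.6, "ty": -24.9, "tz": 0, "rx": 0, "ry": 0, "rz": 5.06},
    {"tx": -3.6, "ty": -24.9, "tz": 0, "rx": 0, "ry": 0, "rz": 5.06},
    {"tx": -3.6, "ty": -24.9, "tz": 0, "rx": 0, "ry": 0, "rz": 5.06},
    {"tx": -3.6, "ty": -24.9, "tz": 0, "rx": 0, "ry": 0, "rz": 5.06},
    {"tx": -3.6, "ty": -24.9, "tz": 0, "rx": 0, "ry": 0, "rz": 5.06},
    {"tx": -3.6, "ty": -24.9, "tz": 0, "rx": 0, "ry": 0, "rz": 5.06},
    {"tx": -3.6, "ty": -24.9, "tz": 0, "rx": 0, "ry": 0, "rz": 5.06},
    {"tx": -3.6, "ty": -24.9, "tz": 0, "rx": 0, "ry": 0, "rz": 5.06},
    {"tx": -3.6, "ty": -24.9, "tz": 0, "rx": 0, "ry": 0, "rz": 5.06},
  ],
)

```text
time: 30.22
position: [0.4395, -0.2859, 0.1595]
ee_rot: [3.141, -0.0, 1.704]
force: [-0.0, -0.7, 0.3]
gripper_width: 0.0918
grasp_force: 0.0
```

step_arm(
  motion=[
    {"tx": 0, "ty": 0, "tz": 0, "rx": 0, "ry": 0, "rz": 0},
    {"tx": 0, "ty": 0, "tz": 0, "rx": 0, "ry": 0, "rz": 0},
    {"tx": 0, "ty": 0, "tz": 0, "rx": 0, "ry": 0, "rz": 0},
    {"tx": 0, "ty": 0, "tz": 0, "rx": 0, "ry": 0, "rz": 0},
  ],
)

```text
time: 30.72
position: [0.4414, -0.2847, 0.1592]
ee_rot: [3.141, -0.0, 1.712]
force: [0.2, -0.9, 0.6]
gripper_width: 0.0918
grasp_force: 0.0
```

```bash
python3 - <<'E'
from h import *
im,m,H,S,V=look(.014,.35,.55,-.4,-.2)
o=ortho(im,m,.014,.35,.55,-.38,-.2,.0005); o2=ortho(im,m,.006,.5,.75,-.4,-.1,.0006)
o=np.pad(o,((0,max(0,o2.shape[0]-o.shape[0])),(0,0),(0,0)))
cv2.imwrite("pics/br.png",np.hstack([o[:417],o2[:417]])[:,:800]); print(o.shape,o2.shape)
plan(.442,-.285,.002,98,1)
E
```

```text
(417, 360, 3) (417, 501, 3)
n=1 tx -0.32 ty 0.87 tz 157.17 rz 0.044 | at [ 0.4411 -0.2848  0.1592] [-180.   -0.   98.] q7 0.77 t 30.8
```

View pics/br.png

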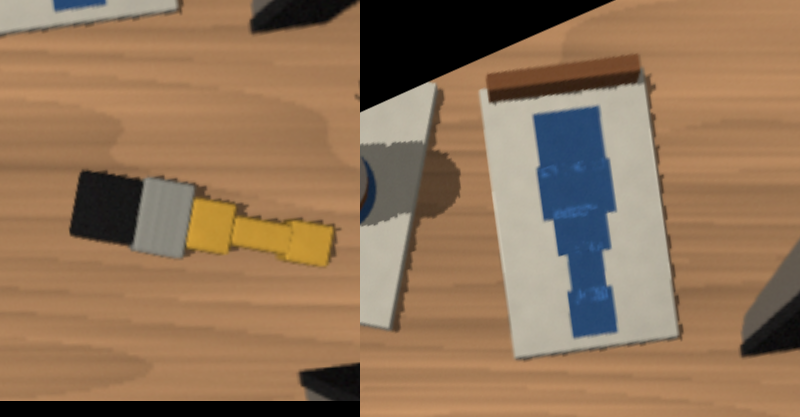

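Left: ferrule centre is at (163,218), bristle tip mid (76,203), handle end (332,245). The length is 130 mm, origin (0.4412, −0.282), yaw 81°. Right: silhouette tip (566,110) and tail (595,335) give tile origin (0.636, −0.230), yaw 7.3°.

```bash
python3 - <<'E'
from h import *
plan(.4412,-.282,.06,80.9,5)
E
```

```text
n=5 tx 0.56 ty 0.03 tz 19.83 rz 3.429 | at [ 0.4411 -0.2848  0.1592] [-180.   -0.   98.] q7 0.77 t 30.8
```

step_arm(
  motion=[
    {"tx": 0.6, "ty": 0, "tz": 20, "rx": 0, "ry": 0, "rz": 3.4},
    {"tx": 0.6, "ty": 0, "tz": 20, "rx": 0, "ry": 0, "rz": 3.4},
    {"tx": 0.6, "ty": 0, "tz": 20, "rx": 0, "ry": 0, "rz": 3.4},
    {"tx": 0.6, "ty": 0, "tz": 20, "rx": 0, "ry": 0, "rz": 3.4},
    {"tx": 0.6, "ty": 0, "tz": 20, "rx": 0, "ry": 0, "rz": 3.4},
    {"tx": 0, "ty": 0, "tz": 25, "rx": 0, "ry": 0, "rz": 0},
    {"tx": 0, "ty": 0, "tz": 20, "rx": 0, "ry": 0, "rz": 0},
    {"tx": 0, "ty": 0, "tz": 8, "rx": 0, "ry": 0, "rz": 0},
    {"tx": 0, "ty": 0, "tz": 0, "rx": 0, "ry": 0, "rz": 0},
    {"tx": 0, "ty": 0, "tz": 0, "rx": 0, "ry": 0, "rz": 0},
  ],
)

```text
time: 32.08
position: [0.4413, -0.2824, 0.007]
ee_rot: [3.14, 0.0, 1.414]
force: [-0.6, -0.2, -0.4]
gripper_width: 0.092
grasp_force: 0.0
```

```bash
python3 - <<'E'
from h import *
plan(.4412,-.282,.0025,80.9,1)
E
```

```text
n=1 tx 0.39 ty -0.12 tz 4.48 rz 0.101 | at [ 0.4413 -0.2824  0.007 ] [179.9   0.   81. ] q7 0.61 t 32.1
```

step_arm(
  motion=[
    {"tx": 0.3, "ty": 0, "tz": 3, "rx": 0, "ry": 0, "rz": 0},
    {"tx": 0, "ty": 0, "tz": 1.2, "rx": 0, "ry": 0, "rz": 0},
    {"tx": 0, "ty": 0, "tz": 0, "rx": 0, "ry": 0, "rz": 0},
    {"tx": 0, "ty": 0, "tz": 0, "rx": 0, "ry": 0, "rz": 0},
  ],
)

```text
time: 32.58
position: [0.4408, -0.2818, 0.0022]
ee_rot: [3.141, 0.0, 1.414]
force: [0.1, -0.3, 0.8]
gripper_width: 0.0922
grasp_force: 0.0
```

step_arm(
  motion=[
    {"tx": 0, "ty": 0, "tz": 0, "rx": 0, "ry": 0, "rz": 0},
    {"tx": 0, "ty": 0, "tz": 0, "rx": 0, "ry": 0, "rz": 0},
    {"tx": 0, "ty": 0, "tz": 0, "rx": 0, "ry": 0, "rz": 0},
    {"tx": 0, "ty": 0, "tz": 0, "rx": 0, "ry": 0, "rz": 0},
    {"tx": 0, "ty": 0, "tz": 0, "rx": 0, "ry": 0, "rz": 0},
    {"tx": 0, "ty": 0, "tz": 0, "rx": 0, "ry": 0, "rz": 0},
  ],
  gripper=1,
)

```text
time: 33.33
position: [0.4408, -0.2818, 0.0021]
ee_rot: [3.142, 0.0, 1.414]
force: [0.2, -0.6, 0.7]
gripper_width: 0.0374
grasp_force: 30.0
```

step_arm(
  motion=[
    {"tx": 0, "ty": 0, "tz": -8, "rx": 0, "ry": 0, "rz": 0},
    {"tx": 0, "ty": 0, "tz": -22, "rx": 0, "ry": 0, "rz": 0},
    {"tx": 0, "ty": 0, "tz": -25, "rx": 0, "ry": 0, "rz": 0},
    {"tx": 0, "ty": 0, "tz": -10, "rx": 0, "ry": 0, "rz": 0},
    {"tx": 0, "ty": 0, "tz": 0, "rx": 0, "ry": 0, "rz": 0},
    {"tx": 0, "ty": 0, "tz": 0, "rx": 0, "ry": 0, "rz": 0},
  ],
)

```text
time: 34.08
position: [0.4403, -0.2814, 0.0664]
ee_rot: [-3.14, -0.0, 1.414]
force: [-0.0, -0.8, -0.6]
gripper_width: 0.0375
grasp_force: 30.0
```

```bash
python3 - <<'E'
from h import *
plan(.636,-.23,.068,7.3,14)
E
```

```text
n=14 tx 13.13 ty 8.22 tz -0.11 rz 5.265 | at [ 0.4403 -0.2814  0.0664] [-179.9   -0.    81. ] q7 0.57 t 34.1
```

step_arm(
  motion=[
    {"tx": 13.1, "ty": 8.2, "tz": 0, "rx": 0, "ry": 0, "rz": 5.26},
    {"tx": 13.1, "ty": 8.2, "tz": 0, "rx": 0, "ry": 0, "rz": 5.26},
    {"tx": 13.1, "ty": 8.2, "tz": 0, "rx": 0, "ry": 0, "rz": 5.26},
    {"tx": 13.1, "ty": 8.2, "tz": 0, "rx": 0, "ry": 0, "rz": 5.26},
    {"tx": 13.1, "ty": 8.2, "tz": 0, "rx": 0, "ry": 0, "rz": 5.26},
    {"tx": 13.1, "ty": 8.2, "tz": 0, "rx": 0, "ry": 0, "rz": 5.26},
    {"tx": 13.1, "ty": 8.2, "tz": 0, "rx": 0, "ry": 0, "rz": 5.26},
  ],
)

```text
time: 34.95
position: [0.5295, -0.223, 0.0659]
ee_rot: [-3.14, 0.001, 0.768]
force: [-0.7, -0.2, -1.1]
gripper_width: 0.0374
grasp_force: 30.0
```

step_arm(
  motion=[
    {"tx": 13.1, "ty": 8.2, "tz": 0, "rx": 0, "ry": 0, "rz": 5.26},
    {"tx": 13.1, "ty": 8.2, "tz": 0, "rx": 0, "ry": 0, "rz": 5.26},
    {"tx": 13.1, "ty": 8.2, "tz": 0, "rx": 0, "ry": 0, "rz": 5.26},
    {"tx": 13.1, "ty": 8.2, "tz": 0, "rx": 0, "ry": 0, "rz": 5.26},
    {"tx": 13.1, "ty": 8.2, "tz": 0, "rx": 0, "ry": 0, "rz": 5.26},
    {"tx": 13.1, "ty": 8.2, "tz": 0, "rx": 0, "ry": 0, "rz": 5.26},
    {"tx": 13.1, "ty": 8.2, "tz": 0, "rx": 0, "ry": 0, "rz": 5.26},
    {"tx": 0, "ty": 0, "tz": 0, "rx": 0, "ry": 0, "rz": 0},
    {"tx": 0, "ty": 0, "tz": 0, "rx": 0, "ry": 0, "rz": 0},
    {"tx": 0, "ty": 0, "tz": 0, "rx": 0, "ry": 0, "rz": 0},
  ],
)

```text
time: 36.2
position: [0.6352, -0.2302, 0.0668]
ee_rot: [-3.141, 0.001, 0.129]
force: [-0.2, 0.4, -1.4]
gripper_width: 0.0377
grasp_force: 30.0
```

```bash
python3 - <<'E'
from h import *
im,m,H,S,V=look(.006,.5,.75,-.4,-.1)
o=ortho(im,m,.006,.54,.79,-.35,-.1,.0006); o2=ortho(im,m,.0785,.54,.79,-.35,-.1,.0006)
cv2.imwrite("pics/b4.png",np.hstack([o[:417,:400],o2[:417,:400]]))
plan(.636,-.23,.008,7.3,1)
E
```

```text
n=1 tx 0.47 ty -0.21 tz 59.15 rz 0.071 | at [ 0.6356 -0.2303  0.0672] [-180.     0.     7.4] q7 -0.73 t 36.3
```

View pics/b4.png

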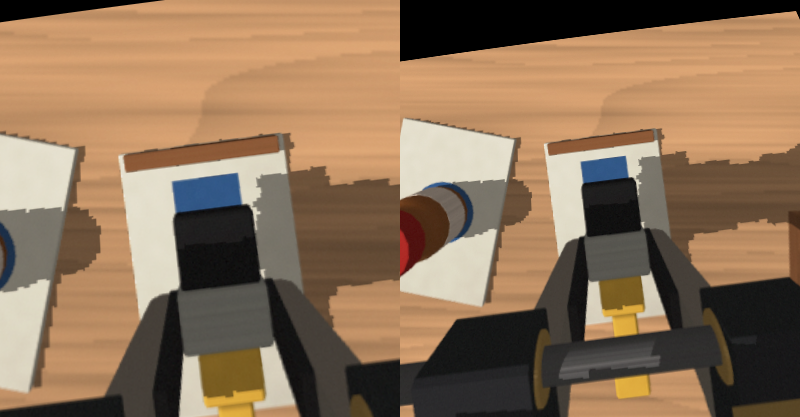

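Silhouette tip mid (205,177) left. The bristle tip is centred about 1 mm to its right and the brush is level. The jar shows an even blue ring. Lower.

step_arm(
  motion=[
    {"tx": 0, "ty": -0.6, "tz": 12, "rx": 0, "ry": 0, "rz": 0},
    {"tx": 0, "ty": 0, "tz": 18, "rx": 0, "ry": 0, "rz": 0},
    {"tx": 0, "ty": 0, "tz": 15, "rx": 0, "ry": 0, "rz": 0},
    {"tx": 0, "ty": 0, "tz": 8, "rx": 0, "ry": 0, "rz": 0},
    {"tx": 0, "ty": 0, "tz": 3, "rx": 0, "ry": 0, "rz": 0},
    {"tx": 0, "ty": 0, "tz": 1, "rx": 0, "ry": 0, "rz": 0},
    {"tx": 0, "ty": 0, "tz": 0.7, "rx": 0, "ry": 0, "rz": 0},
    {"tx": 0, "ty": 0, "tz": 0.5, "rx": 0, "ry": 0, "rz": 0},
    {"tx": 0, "ty": 0, "tz": 0, "rx": 0, "ry": 0, "rz": 0},
  ],
)

```text
time: 37.42
position: [0.6361, -0.2297, 0.0091]
ee_rot: [3.142, -0.0, 0.129]
force: [0.3, -0.8, -0.4]
gripper_width: 0.0375
grasp_force: 30.0
```

step_arm(
  motion=[
    {"tx": 0, "ty": 0, "tz": 0.5, "rx": 0, "ry": 0, "rz": 0},
    {"tx": 0, "ty": 0, "tz": 0.4, "rx": 0, "ry": 0, "rz": 0},
    {"tx": 0, "ty": 0, "tz": 0.2, "rx": 0, "ry": 0, "rz": 0},
    {"tx": 0, "ty": 0, "tz": 0, "rx": 0, "ry": 0, "rz": 0},
  ],
)

```text
time: 37.92
position: [0.636, -0.2298, 0.0082]
ee_rot: [-3.141, -0.0, 0.129]
force: [-1.6, 0.7, 2.5]
gripper_width: 0.0377
grasp_force: 30.0
```

Touching. Release, rise and check everything.

step_arm(
  motion=[
    {"tx": 0, "ty": 0, "tz": 0, "rx": 0, "ry": 0, "rz": 0},
    {"tx": 0, "ty": 0, "tz": 0, "rx": 0, "ry": 0, "rz": 0},
    {"tx": 0, "ty": 0, "tz": 0, "rx": 0, "ry": 0, "rz": 0},
    {"tx": 0, "ty": 0, "tz": 0, "rx": 0, "ry": 0, "rz": 0},
    {"tx": 0, "ty": 0, "tz": -10, "rx": 0, "ry": 0, "rz": 0},
    {"tx": 0, "ty": 0, "tz": -25, "rx": 0, "ry": 0, "rz": 0},
    {"tx": 0, "ty": 0, "tz": -35, "rx": 0, "ry": 0, "rz": 0},
    {"tx": 0, "ty": 0, "tz": -35, "rx": 0, "ry": 0, "rz": 0},
    {"tx": 0, "ty": 0, "tz": -35, "rx": 0, "ry": 0, "rz": 0},
    {"tx": 0, "ty": 0, "tz": -35, "rx": 0, "ry": 0, "rz": 0},
  ],
  gripper=-1,
)

```text
time: 39.17
position: [0.6361, -0.2301, 0.1862]
ee_rot: [3.141, -0.002, 0.128]
force: [0.1, -0.3, -0.7]
gripper_width: 0.0918
grasp_force: 0.0
```

step_arm(
  motion=[
    {"tx": -30, "ty": 0, "tz": -30, "rx": 0, "ry": 0, "rz": 0},
    {"tx": -40, "ty": 0, "tz": -30, "rx": 0, "ry": 0, "rz": 0},
    {"tx": -40, "ty": 0, "tz": -20, "rx": 0, "ry": 0, "rz": 0},
    {"tx": -20, "ty": 0, "tz": 0, "rx": 0, "ry": 0, "rz": 0},
    {"tx": 0, "ty": 0, "tz": 0, "rx": 0, "ry": 0, "rz": 0},
    {"tx": 0, "ty": 0, "tz": 0, "rx": 0, "ry": 0, "rz": 0},
    {"tx": 0, "ty": 0, "tz": 0, "rx": 0, "ry": 0, "rz": 0},
  ],
)

```text
time: 40.05
position: [0.5078, -0.246, 0.2627]
ee_rot: [3.141, 0.0, 0.13]
force: [-0.3, -0.0, 0.0]
gripper_width: 0.0919
grasp_force: 0.0
```

```bash
python3 - <<'E'
from h import *
im=robot.capture("side")[:,:,::-1]
w=robot.capture("wrist")[:,:,::-1]
a=cv2.resize(im[120:290,150:400],(400,272),interpolation=cv2.INTER_CUBIC); b=cv2.resize(w,(400,300))
cv2.imwrite("pics/fin.png",np.hstack([np.pad(a,((0,28),(0,0),(0,0))),b]))
s=robot.read_state(); print(s["position"],s["time"],s["force"])
E
```

```text
[ 0.50746736 -0.24618699  0.26242914] 40.15 [ 0.50146285  0.2771918  -0.36240882]
```

View pics/fin.png

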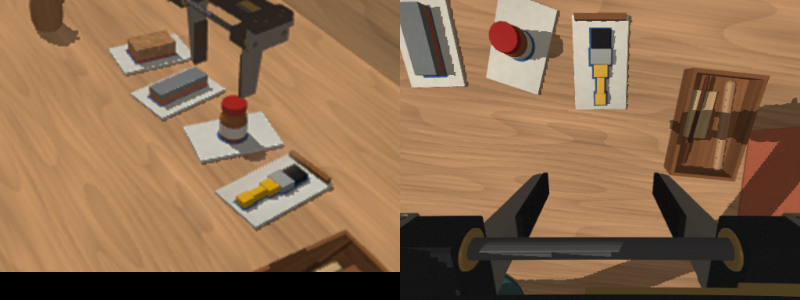

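All four pieces sit squarely on their own tiles: block (150,45), stone (180,85), jar upright (233,120), and brush with its bristles at the stop (600,65 in the wrist half). Owl and tray are where they stood.

```bash
python3 -c "
from rig import robot
print(robot.hand_in())"
```

```text
the job is handed in; nothing more can be done
None
```

The jar, block, stone and brush were each set down gently on their own tiles, in that order, with the owl and tray untouched; I handed the job in at about 40 s, and the hand-in returned no verdict.

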